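# Pop the pantry bin, ease its spring lid up, and stow the measuring cup

## Robot

A 6-joint arm with a two-finger parallel gripper is mounted at the origin on the work surface. World frame = base frame: x ahead of the robot, y to its left, z up, the work surface at z = 0. Lengths are in m, angles in rad, forces in N, time in s.
With the tool pointing down it reaches from about 0.35 to 1 m from the base axis. Payload 7.1 kg.
Tool frame: the origin (TCP) lies at the very end of the fingers, on their centre line; the grasp point (between the pads) lies 19 mm behind it; z points along the fingers, y is the direction in which the jaws open and shut (so a half turn about z gives the same grasp; the last joint's range is limited). The gripper opens to 85 mm and grips with 20 to 120 N. Pads are 22 mm wide; open, the fingers measure 114 mm over their backs; the gripper's body (76 mm by 85 mm) begins 54 mm behind the grasp point. The pads swing forward as they close: fully open they stand 13 mm farther back than shut.
Start: joints at [1.152, 0.423, 1.63, -0, 1.089, -0.019], TCP at [0.243, 0.576, 0.231] pointing down, gripper open.
Joint ranges: [-3, 3], [-0.9, 2.11], [0.09, 2.58], [-1.31, 4.45], [0.11, 2.69], [-2.54, 2.54]. Speed limits (rad/s): [2.39, 2.39, 3.01, 3.14, 3.14, 3.14].

## Interface

Orientations are given as a rotation vector (axis times angle).
In Python, from bench import manip, cams, outline_of gives the robot as it stands. The module is installed in compiled form; this text tells all that it offers.
- The arm moves only by the tool arm_command, never from a script. Its argument "plan" is a list of rows, each a list of 7 numbers: the shift along the tool's x, y, z in mm, then the turn, a rotation vector about the tool's x, y, z in rad, then the opening, from 0 (shut) to 1 (fully open). A call has 1 to 20 rows; each row shifts and turns the commanded pose from where the row before left it, along the tool's axes as they then stand; what a row does not reach is not made up. A row lasts 1/8 s, in which the tool goes at most 62.5 mm and 10.7 degrees, less where a joint would pass 70% of its speed; a pose out of reach is approached as far as the arm can. A call with a gripper value outside its range is refused whole. The fingers move at their own pace and stop on an object; "grip_force" is the grip in N (left out, the last holds). Time passes only in rows, so rows that do not move let the fingers close. It gives the time, the measured TCP pose, the force and the opening at its end, in the units of the state.
- manip.get_obs(): the state, without advancing time (a new reading comes with each control period).
- cams.capture(name): name is "scene" or "top" or "wrist"; returns the picture (480x640x3 uint8, blue, green, red); there is no depth.
- cams.get_calibration(name): a dict with "fovy" (degrees; the focal length in pixels is half the picture's height over the tangent of half this angle, whatever the lens; pixels are square), "cx", "cy" (the principal point, pixels), "xyz" and "attitude" of the camera in the world. Camera axes: x right, y down, z forward; pixel columns grow to the right and rows downward; lengths in m; the calibration is good to about 2 mm. A picture is of the moment at which its call begins: read the wrist's pose just before it. get_calibration takes no time and is no camera call; for the wrist camera it gives the pose at the moment of the call.
- manip.job_done(): hands the job in, once; it reports no verdict.
Trained networks look in the newest picture that a camera, given by its name, has taken for a name from the list of things; names that differ only in an ending like _2 or _b are one class to them, and where a whole thing is asked for, a point or a joint stands for the part that bears it (a point fixed in the world has none). Each returns a list of dicts, best first, with "p" (0 to 1); they miss things now and then, are a little off and sometimes report something else, mostly with a low value. They report only what shows in the picture. A call takes as long as a camera call. They do not tell look-alikes from the thing itself.
- outline_of(camera, query): "pixels" (480x640 bool, what is visible of it) and "at" ([column, row] in pixels, amid what is visible of it).
The state is a dict: "time": time; "joint_pos": joint angles; "dq": joint speeds; "tau": joint torques, N m; "ee_pos": TCP position; "ee_rot": TCP orientation; "contact_force": force on the tool from outside, world axes, zero at the start; "moment": the same for the moment, N m; "grip_width": opening from 0.0 (shut) to 1.0 (fully open).
Only numpy, scipy, OpenCV 4.12 (cv2) and the standard library are available. Lean on these libraries where they do the work, as an engineer would, in place of code of your own. Each camera call takes 0.05 s, during which the arm holds its last target.

## Task

Press the button on the front of the pantry bin to release its spring lid, and keep the gripper on the lid so that it rises slowly under control instead of flying open, until it stands fully open against its stop. Then put the steel measuring cup away in the bin: set it down upright on the bin's floor, do not drop it in. Leave the lid open and the other things on the shelf where they stand.

Things in the scene. Friction and masses are not known exactly. Their poses are not given: they have to be found in the camera images.
- bin: White plastic pantry bin with flat bamboo lid, fixed to the shelf, 220 mm deep (x), 200 mm wide (y), walls 105 mm high. Origin: centre of its underside. Its x axis runs from the button (front, towards the robot) to the hinge (rear), y to its left, z up; it may be yawed. Its front part (x = -110 to -66 mm) is a solid deck 105 mm high that holds the button.
- bin_floor (a point): Centre of the floor of the bin's open compartment, 5 mm above the shelf, at bin x = +20 mm, y = 0; axes as the bin's. The compartment measures 169 mm (x) by 190 mm (y) and 100 mm deep, and is covered by the lid until it is opened. Open, the lid's top edge leans over the rear 35 mm of it.
- bin_button_top (a point): Centre of the top of the steel push button (14 mm in bin x, 16 mm in bin y), 186 mm in front of the hinge, 124 mm above the shelf when up: 10 mm proud of the lid's top, in a notch 22 mm wide in the lid's front edge. The lid begins 3 mm behind the button's rear edge, so a fingertip pressed on the button's rear half overhangs the lid and catches it as it comes up.
- bin_button (a joint): Press depth of the button, m: 0 up, 0.007 fully down (its top is then still 3 mm above the closed lid's top). Its spring takes 2 N to start and 5 N fully down. The catch lets go at about 2 to 4 mm. The button springs back when released.
- bin_hinge (a point): Middle of the lid's hinge line, which runs along the bin's y at the rear rim: bin x = +105 mm, 108 mm above the shelf. The lid is a plate 8 mm thick, 200 mm wide, its outer face 6 mm above the hinge line when closed; it reaches 176 mm forward of the hinge in the middle (notch for the button) and 203 mm on both sides of the notch.
- bin_lid (a joint): Opening angle of the lid, rad: 0 closed, 1.4 fully open at its stop. 0.25 kg. Once released, the hinge spring lifts it all the way and holds it open: left alone it flies up at over 6 rad/s; held near its front edge it pushes with only 0.3 to 1.3 N. A finger standing on its outer face near the front edge lets it rise by moving slowly up and rearward along the arc about the hinge.
- cup_mid (a point): Centre, half-way up, of the steel measuring cup: small open round cup without handle, 62 mm high, 54 mm across at the rim, 50 mm at the foot, wall 3 mm, about 90 g, standing upright on the shelf left or right of the bin. Its z axis points up.
- can: Closed food can with a paper label, 60 mm across, 85 mm high, standing on the other side of the bin; leave it. Origin: centre of its underside.
- jar: Glass jar with steel lid, 72 mm across, 120 mm high, right of the bin; leave it. Origin: centre of its underside.
- spice: Small amber spice jar, 44 mm across, 100 mm high, left of the bin; leave it. Origin: centre of its underside.
- bowl: White bowl, 120 mm across, 50 mm high; leave it. Origin: centre of its underside.
- packet: Flat cardboard packet behind the bin, 80 by 170 mm, 45 mm high; leave it. Origin: centre of its underside.
- spoon: Wooden spoon 240 mm long lying at the left; leave it. Origin: its lower face.
Things that resemble listed ones, but are neither listed nor needed, are in the scene too. Of the things like the part that bears cup_mid, leave any that is blue; of the rest the larger one is meant.

How it is judged:
By the outcome, as a careful person would: the job done as asked, in the order asked, and still so for the second after the job is handed in, with the robot touching nothing.
It also fails if it takes over 64 s, if anything falls off the work surface, if the arm or the gripper's body presses on something with over 40 N, if the wrist force passes 120 N, or if a joint passes its speed limit or range.

## Working session

There is one attempt and no reset: what is moved stays moved. The work goes in short steps, Python scripts to look and compute and a tool call to move; the robot and the scene stay as the last step left them, time stands still between calls to the robot, and variables do not carry over. Pictures are saved under pics/ and viewed, and the job is handed in when it is done.

Besides the shell and the picture viewer there is one more tool, called after "Call:" as name(argument=value, ...) on one line, values as JSON. arm_command: Moves the arm, as the interface text tells. Its arguments: {"type":"object","properties":{"plan":{"type":"array","items":{"type":"array","items":{"type":"number"}}},"grip_force":{"type":"number"}},"required":["plan"]}

```bash
mkdir -p pics; cat > h.py <<'E'
import numpy as np, cv2
from scipy.spatial.transform import Rotation as R
from bench import manip, cams, outline_of
def cal(n):
    c=cams.get_calibration(n); return c
def K(c):
    f=240/np.tan(np.radians(c['fovy'])/2); return f
def rot(a):
    a=np.array(a,float)
    return a if a.shape==(3,3) else R.from_rotvec(a).as_matrix()
def ray(c,u,v):
    d=np.array([(u-c['cx'])/K(c),(v-c['cy'])/K(c),1.]); d=rot(c['attitude'])@d
    return np.array(c['xyz']),d/np.linalg.norm(d)
def atz(c,u,v,z):
    o,d=ray(c,u,v); return o+d*(z-o[2])/d[2]
def proj(c,p):
    q=rot(c['attitude']).T@(np.array(p)-np.array(c['xyz'])); return np.array([c['cx']+K(c)*q[0]/q[2],c['cy']+K(c)*q[1]/q[2]])
def tri(rays):
    A=np.zeros((3,3));b=np.zeros(3)
    for o,d in rays:
        P=np.eye(3)-np.outer(d,d);A+=P;b+=P@o
    x=np.linalg.solve(A,b); return x,[np.linalg.norm((np.eye(3)-np.outer(d,d))@(x-o)) for o,d in rays]
E
python3 - <<'E'
from h import *
np.set_printoptions(precision=4,suppress=True)
for n in ['scene','top','wrist']:
    c=cal(n);print(n,c); im=cams.capture(n); cv2.imwrite(f'pics/{n}0.png',im)
o=manip.get_obs();print(o)
E
```

```text
scene {'fovy': 43.59864309583344, 'cx': 325.2460872138728, 'cy': 235.98176610182293, 'xyz': array([1.5416, 0.5869, 1.4611]), 'attitude': array([-1.2776, -2.341 ,  0.8412])}
top {'fovy': 48.85560532341895, 'cx': 318.45654540312705, 'cy': 240.0731353381843, 'xyz': array([0.4684, 0.0116, 1.4114]), 'attitude': array([-2.1938,  2.1609, -0.1086])}
wrist {'fovy': 59.33430220555492, 'cx': 321.79263166577135, 'cy': 238.85818771266005, 'xyz': array([0.1654, 0.6069, 0.3726]), 'attitude': array([2.3818, 1.5785, 0.2585])}
{'time': 0.15, 'joint_pos': array([ 1.152 ,  0.4237,  1.6305, -0.    ,  1.0886, -0.019 ]), 'dq': array([-0.0009, -0.0027, -0.0022, -0.0004, -0.0013,  0.0006]), 'tau': array([  0.0007, -55.7771, -28.2019,  -0.0001,   0.0048,   0.    ]), 'ee_pos': array([0.2431, 0.5753, 0.2307]), 'ee_rot': array([-0.6238, -3.0788,  0.0018]), 'contact_force': array([-0.014 , -0.1637,  0.3988]), 'moment': array([-0.015 ,  0.0097, -0.0501]), 'grip_width': 0.999748945711743}
```

View pics/top0.png

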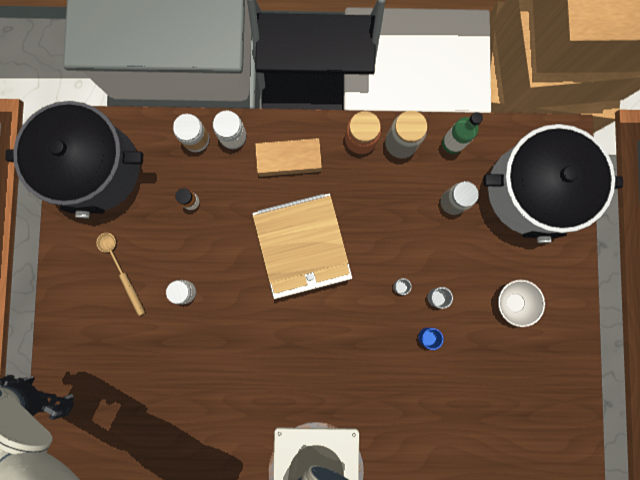

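View pics/scene0.png

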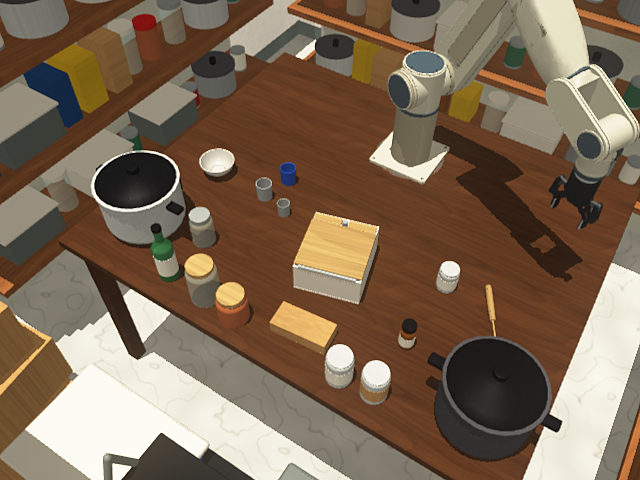

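View pics/wrist0.png

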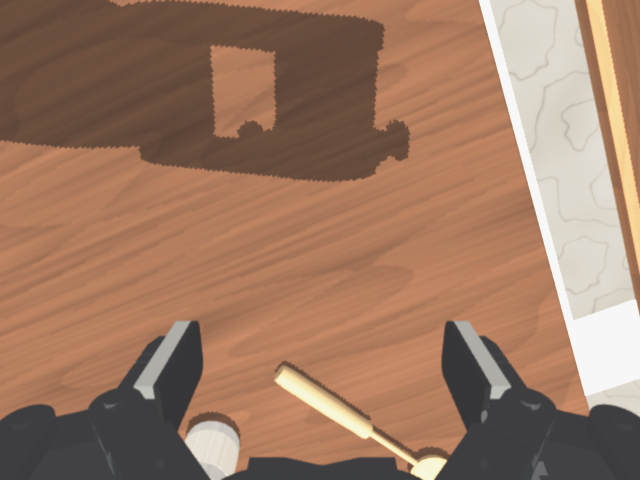

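The top view shows the bin around (302,246) with its button at (310,278). There are steel cups at (402,287), the smaller, and (440,298), the larger, and a blue one at (431,339). Next I'll measure them.

```bash
python3 - <<'E'
from h import *
np.set_printoptions(precision=4,suppress=True)
for n in ['top','scene']:
    im=cams.capture(n); c=cal(n)
    vis=im.copy()
    for q in ['cup_mid','bin_button','bin_lid','bin']:
        for r in outline_of(n,q):
            m=r['pixels']; ys,xs=np.nonzero(m)
            print(n,q,round(r['p'],2),r['at'],m.sum(),xs.min(),xs.max(),ys.min(),ys.max())
    s=4
    if n=='top':
        cv2.imwrite('pics/top_z.png',cv2.resize(im[180:360,240:430],None,fx=s*.8,fy=s*.8,interpolation=cv2.INTER_CUBIC))
        cv2.imwrite('pics/top_zc.png',cv2.resize(im[260:360,380:480],None,fx=5,fy=5,interpolation=cv2.INTER_CUBIC))
    else:
        cv2.imwrite('pics/scene_z.png',cv2.resize(im[200:310,280:390],None,fx=5,fy=5,interpolation=cv2.INTER_CUBIC))
        cv2.imwrite('pics/scene_zc.png',cv2.resize(im[140:240,220:320],None,fx=5,fy=5,interpolation=cv2.INTER_CUBIC))
E
```

```text
top cup_mid 0.91 [440.9, 293.1] 426 427 452 288 308
top cup_mid 0.78 [402.0, 281.2] 214 394 411 279 293
top bin_lid 0.68 [302.0, 243.1] 6355 254 348 197 292
top bin 0.67 [301.8, 247.1] 7246 253 351 194 297
top bin 0.65 [457.9, 198.7] 900 441 477 182 214
scene cup_mid 0.78 [284.6, 207.4] 202 277 289 198 216
scene cup_mid 0.77 [289.6, 176.0] 325 280 295 162 185
scene cup_mid 0.65 [264.6, 188.7] 334 256 272 177 200
scene cup_mid 0.58 [487.7, 303.9] 307 485 496 284 332
scene bin_lid 0.68 [334.6, 247.6] 3621 295 376 213 279
scene bin 0.65 [337.2, 257.5] 5761 293 379 212 302
```

View pics/top_z.png

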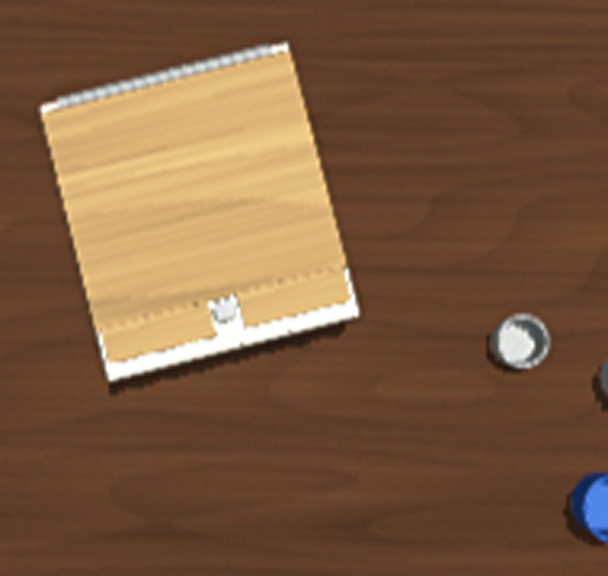

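View pics/top_zc.png

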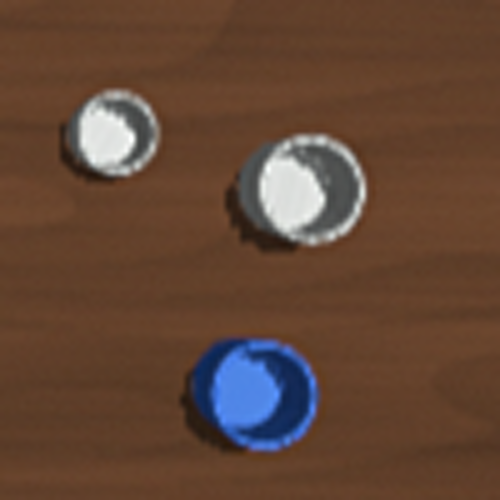

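View pics/scene_z.png

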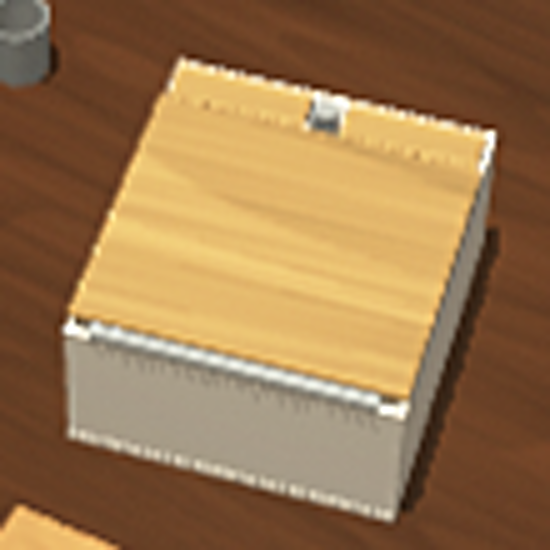

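View pics/scene_zc.png

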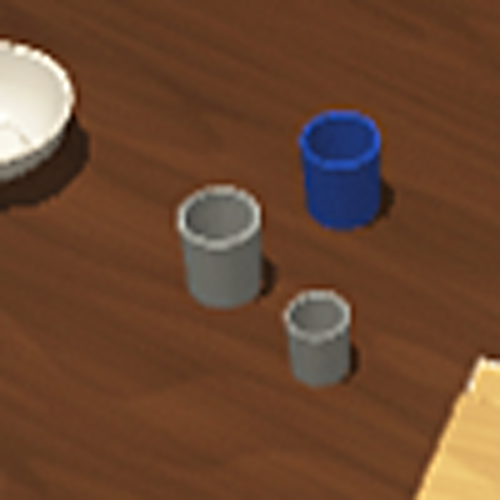

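```bash
python3 - <<'E'
from h import *
from scipy.optimize import least_squares
np.set_printoptions(precision=4,suppress=True)
T=cal('top');S=cal('scene')
z=lambda U,V,s,ox,oy:((U+.5)/s-.5+ox,(V+.5)/s-.5+oy)
t=[(110,380),(357,317),(42,106),(288,43)]
s=[(495,132),(180,62),(408,408),(65,325)]
B=[(-.11,.1),(-.11,-.1),(.11,.1),(.11,-.1)]
for (a,b),tt,ss in zip(B,t,s):
    print(tri([ray(T,*z(*tt,3.2,240,180)),ray(S,*z(*ss,5,280,200))]))
print('button',tri([ray(T,*z(224,306,3.2,240,180)),ray(S,*z(328,108,5,280,200))]))
print('cup rim',tri([ray(T,*z(312,190,5,380,260)),ray(S,*z(220,217,5,220,140))]))
print('small rim',tri([ray(T,*z(118,133,5,380,260)),ray(S,*z(317,316,5,220,140))]))
def f(p):
    r=[]
    c,si=np.cos(p[2]),np.sin(p[2])
    for (a,b),tt,ss in zip(B,t,s):
        P=[p[0]+c*a-si*b,p[1]+si*a+c*b,.105]
        r+=list(proj(T,P)-z(*tt,3.2,240,180)); r+=list(proj(S,P)-z(*ss,5,280,200))
    return r
q=least_squares(f,[.5,0,0]);print('bin',q.x,'\n',np.array(q.fun).reshape(-1,4))
p=q.x;c,si=np.cos(p[2]),np.sin(p[2])
for a,h,n in [(-.081,.124,'button'),(.105,.108,'hinge'),(.02,.005,'floor')]:
    P=[p[0]+c*a,p[1]+si*a,h];print(n,P,proj(T,P),proj(S,P))
# cup fit
P=atz(T,*z(312,190,5,380,260),.062);print('cup top',P, atz(S,*z(220,217,5,220,140),.062))
E
```

```text
(array([0.4448, 0.1088, 0.1039]), [np.float64(0.001595979613487384), np.float64(0.001595979613487362)])
(array([ 0.4965, -0.0819,  0.0985]), [np.float64(0.0026469717984001937), np.float64(0.002646971798400278)])
(array([0.6546, 0.1676, 0.1099]), [np.float64(0.00042132043684539106), np.float64(0.00042132043684547834)])
(array([ 0.7083, -0.024 ,  0.1071]), [np.float64(0.0009977954080024629), np.float64(0.0009977954080025303)])
button (array([0.5016, 0.0232, 0.1264]), [np.float64(0.00020875267983990964), np.float64(0.00020875267983992877)])
cup rim (array([ 0.4522, -0.3158,  0.0585]), [np.float64(0.0015387736266559478), np.float64(0.0015387736266560884)])
small rim (array([ 0.4799, -0.2191,  0.0447]), [np.float64(0.0016493992764418754), np.float64(0.0016493992764417726)])
bin [0.5761 0.043  0.2692] 
 [[ 0.002   0.2726  1.1725 -0.3395]
 [ 1.456  -0.5716  0.6374 -1.4165]
 [-0.3152 -0.0313 -0.125   1.4149]
 [ 0.4096 -0.1769  0.2378  0.5516]]
button [np.float64(0.49798246713945216), np.float64(0.021411831762421167), 0.124] [310.4423 276.7854] [345.3658 220.7185]
hinge [np.float64(0.6772843089404332), np.float64(0.07087747162259049), 0.108] [291.8006 204.5362] [327.1372 271.7869]
floor [np.float64(0.5953452952141784), np.float64(0.04827220609509376), 0.005] [301.3    241.1512] [334.6486 270.6147]
cup top [ 0.4516 -0.3136  0.062 ] [ 0.4554 -0.3151  0.062 ]
```

```bash
cat >> h.py <<'E'
YAW=0.2692
def phi():
    o=manip.get_obs(); M=R.from_rotvec(o['ee_rot']).as_matrix(); return np.arctan2(M[1,1],M[0,1]),M,o
def goto(xyz,ph=None):
    p,M,o=phi()
    if ph is None: ph=p
    d=(ph-p+np.pi)%(2*np.pi)-np.pi
    print('phi',np.degrees(p),'tcp',o['ee_pos'],'turn tool z by',-d,'t',o['time'])
    M2=M@R.from_rotvec([0,0,-d]).as_matrix()
    print('then shift mm tool', 1000*M2.T@(np.array(xyz)-o['ee_pos']),'tilt z',M[:,2])
E
python3 - <<'E'
from h import *
np.set_printoptions(precision=4,suppress=True)
c=cal('wrist');p,M,o=phi()
print('cam in tool',M.T@(c['xyz']-o['ee_pos']),'\n',M.T@rot(c['attitude']))
goto([.485,.018,.231],np.pi/2+YAW)
E
```

```text
cam in tool [ 0.0839 -0.0013 -0.1419] 
 [[-0.0007 -0.9472 -0.3208]
 [ 1.     -0.0007 -0.0001]
 [-0.0002 -0.3208  0.9472]]
phi 67.09498929826714 tcp [0.2433 0.5757 0.2313] turn tool z by -0.6689678519497755 t 0.65
then shift mm tool [ -84.7073 -601.9216    0.3391] tilt z [ 0.  0. -1.]
```

Call:
arm_command(plan=[[0,0,0,0,0,-0.167,0],[0,0,0,0,0,-0.167,0],[0,0,0,0,0,-0.167,0],[0,0,0,0,0,-0.167,0],[-7,-50,0,0,0,0,0],[-7,-50,0,0,0,0,0],[-7,-50,0,0,0,0,0],[-7,-50,0,0,0,0,0],[-7,-50,0,0,0,0,0],[-7,-50,0,0,0,0,0],[-7,-50,0,0,0,0,0],[-7,-50,0,0,0,0,0],[-7,-50,0,0,0,0,0],[-7,-50,0,0,0,0,0],[-7,-50,0,0,0,0,0],[-7,-50,0,0,0,0,0],[0,0,0,0,0,0,0]], grip_force=25)

```text
time: 2.78
ee_pos: [0.4845, 0.0168, 0.2316]
ee_rot: [-0.413, 3.113, -0.001]
contact_force: [-0.6, 0.2, -0.7]
grip_width: -0.0
```

```bash
python3 - <<'E'
from h import *
np.set_printoptions(precision=4,suppress=True)
c=cal('wrist');im=cams.capture('wrist');cv2.imwrite('pics/w1.png',im)
p,M,o=phi();print(np.degrees(p),o['ee_pos'],o['joint_pos'],o['contact_force'],o['grip_width'],o['time'])
print(c['xyz'],c['attitude'])
for a in([.498,.0214,.124],):print(proj(c,a))
E
```

```text
105.18400623709515 [0.4836 0.0182 0.2313] [ 0.0129  0.2152  1.9345  0.0002  0.9918 -1.823 ] [ 0.3829  0.2411 -0.0907] 0.001935602487436575 2.825
[ 0.403  -0.0054  0.3734] [1.7743 2.3159 0.3824]
[323.7581 259.5831]
```

View pics/w1.png

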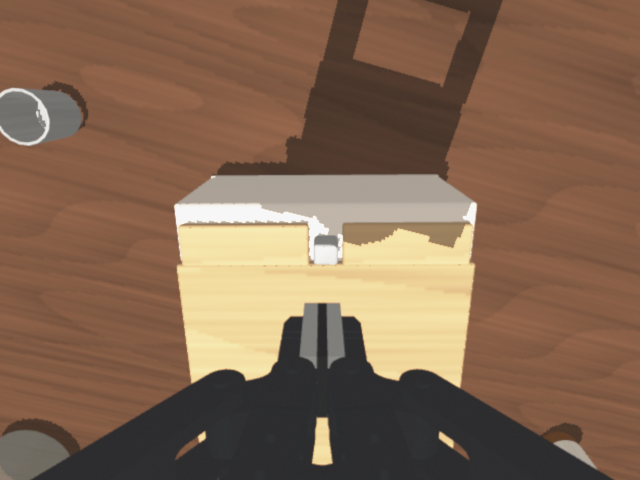

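```bash
python3 - <<'E'
from h import *
im=cv2.imread('pics/w1.png')
cv2.imwrite('pics/w1z.png',cv2.resize(im[210:330,266:386],None,fx=5,fy=5,interpolation=cv2.INTER_NEAREST))
E
```

```text
(no output)
```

View pics/w1z.png

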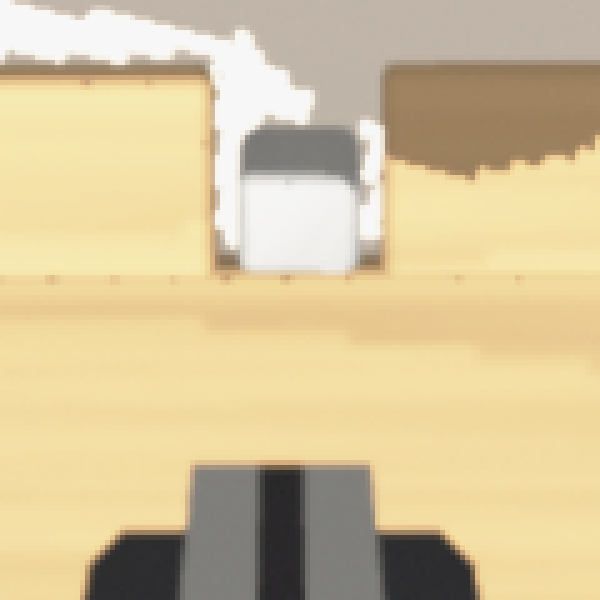

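```bash
python3 - <<'E'
from h import *
np.set_printoptions(precision=4,suppress=True)
c=cal('wrist');p,M,o=phi();o0=o['ee_pos']
Rb=R.from_euler('z',YAW).as_matrix()
b=atz(c,325.8,254.6,.124);print('button wrist',b, 'notch rear', atz(c,325.5,210+271/5,.114))
T=cal('top');S=cal('scene')
z=lambda U,V,s,ox,oy:((U+.5)/s-.5+ox,(V+.5)/s-.5+oy)
x,r=tri([ray(c,325.8,254.6),ray(T,*z(224,306,3.2,240,180)),ray(S,*z(328,108,5,280,200))]);print('tri3',x,r)
# lid front corners: left image=-y?  lid edges front: left (180,224), right(474,223)
print('tip front edge in tool from TCP', (Rb.T@(atz(c,322.2,303.2,o0[2])-o0))*1000)
print('seam',(Rb.T@(atz(c,325,264.5,.114)-b))*1000)
for uv,n in [((180,225),'L lid front'),((472,222),'R lid front'),((308,224),'notch L'),((343,223),'notch R')]:
    print(n,(Rb.T@(atz(c,*uv,.114)-b))*1000)
for d in (-1,1):
    q=b+Rb@np.array([0,d*.1,-.01]);print(proj(c,q))
E
```

```text
button wrist [0.4932 0.0232 0.124 ] notch rear [0.5035 0.0259 0.114 ]
tri3 [0.4982 0.0227 0.1204] [np.float64(0.0035633925086946266), np.float64(0.003603629231319855), np.float64(0.00204174186032401)]
tip front edge in tool from TCP [-10.7599  -0.055    0.    ]
seam [ 10.8332  -0.458  -10.    ]
L lid front [-16.9928 -93.5597 -10.    ]
R lid front [-18.075  93.858 -10.   ]
notch L [-17.2568 -11.3053 -10.    ]
notch R [-17.8152  11.1601 -10.    ]
[173.1063 249.871 ]
[478.359  248.4497]
```

```bash
python3 - <<'E'
from h import *
np.set_printoptions(precision=4,suppress=True)
Rb=R.from_euler('z',YAW).as_matrix()
goto(np.array([.495,.0232,.144])+Rb@np.array([.013,0,0]),np.pi/2+YAW)
E
```

```text
phi 105.18400623709515 tcp [0.4836 0.0182 0.2313] turn tool z by -0.00418909751933505 t 2.825
then shift mm tool [-25.3509   1.7731  87.3319] tilt z [ 0.      0.0001 -1.    ]
```

Call:
arm_command(plan=[[-5,0.4,17,0,0,-0.004,0],[-5,0.4,20,0,0,0,0],[-5,0.4,20,0,0,0,0],[-5,0.3,20,0,0,0,0],[-5,0.3,10,0,0,0,0],[0,0,0,0,0,0,0]])

```text
time: 3.58
ee_pos: [0.5064, 0.0287, 0.1434]
ee_rot: [0.428, -3.111, -0.0]
contact_force: [-0.3, 0.4, 0.4]
grip_width: 0.003
```

```bash
python3 - <<'E'
from h import *
np.set_printoptions(precision=4,suppress=True)
c=cal('wrist');im=cams.capture('wrist')
cv2.imwrite('pics/w2z.png',cv2.resize(im[200:360,232:412],None,fx=4,fy=4,interpolation=cv2.INTER_NEAREST))
p,M,o=phi();print(np.degrees(p),o['ee_pos'],o['contact_force'],o['time'])
print(c['xyz'],c['attitude'])
E
```

```text
105.66164850409152 [0.5066 0.0285 0.144 ] [-0.2236 -0.1783  0.6477] 3.625
[0.4255 0.0057 0.2854] [1.7655 2.3276 0.3821]
```

View pics/w2z.png

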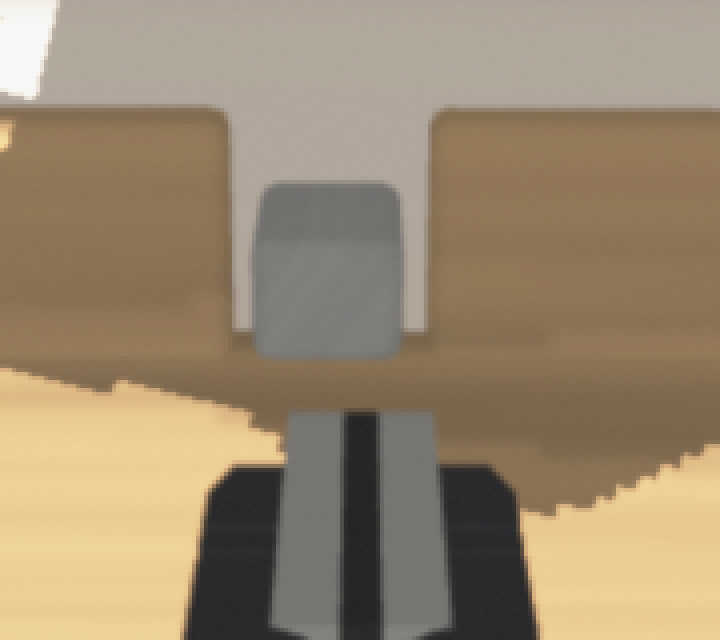

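```bash
python3 - <<'E'
from h import *
np.set_printoptions(precision=4,suppress=True)
c=cal('wrist');p,M,o=phi()
Rb=R.from_euler('z',YAW).as_matrix()
t=o['ee_pos']
for n,u,v,z in [('tip front',322.5,302.8,t[2]),('btn c',313.9,274.9,.124),('btn rear',313.9,289.0,.124),('btn front',313.9,260.5,.124),('lid fr L',280,227,.114),('lid fr R',350,227.5,.114)]:
    P=atz(c,u,v,z);print(n,P,'rel tcp, bin axes mm',Rb.T@(P-t)*1000)
print('yaw err', np.degrees(p)-90-np.degrees(YAW))
# triangulate btn z by the two wrist views
c1=dict(c);c1['xyz']=np.array([.403,-.0054,.3734]);c1['attitude']=np.array([1.7743,2.3159,.3824])
print(tri([ray(c1,325.8,254.6),ray(c,313.9,274.9)]))
E
```

```text
tip front [0.4961 0.0256 0.144 ] rel tcp, bin axes mm [-10.9292  -0.0143   0.    ]
btn c [0.4945 0.0214 0.124 ] rel tcp, bin axes mm [-13.5558  -3.5817 -20.0265]
btn rear [0.5008 0.0232 0.124 ] rel tcp, bin axes mm [ -7.0733  -3.598  -20.0265]
btn front [0.4883 0.0197 0.124 ] rel tcp, bin axes mm [-20.0223  -3.5654 -20.0265]
lid fr L [0.4812 0.0026 0.114 ] rel tcp, bin axes mm [-31.3743 -18.1834 -30.0265]
lid fr R [0.4734 0.0315 0.114 ] rel tcp, bin axes mm [-31.2521  11.7071 -30.0265]
yaw err 0.2376246591697555
(array([0.4933, 0.0213, 0.127 ]), [np.float64(0.00012135815416947283), np.float64(0.00012135815416944374)])
```

Call:
arm_command(plan=[[0,-1.8,5,0,0,0,0],[0,-1.8,5,0,0,0,0],[0,0,5,0,0,0,0],[0,0,2,0,0,0,0],[0,0,1,0,0,0,0],[0,0,1,0,0,0,0],[0,0,1,0,0,0,0],[0,0,1,0,0,0,0],[0,0,0,0,0,0,0]])

```text
time: 4.75
ee_pos: [0.5079, 0.0244, 0.1235]
ee_rot: [-0.426, 3.112, -0.0]
contact_force: [-0.1, 0.5, 2.0]
grip_width: -0.002
```

Call:
arm_command(plan=[[0,0,1,0,0,0,0],[0,0,1,0,0,0,0],[0,0,1,0,0,0,0],[0,0,1,0,0,0,0],[0,0,0,0,0,0,0]])

```text
time: 5.38
ee_pos: [0.5079, 0.0244, 0.1194]
ee_rot: [-0.426, 3.112, -0.0]
contact_force: [-1.0, -0.3, 5.4]
grip_width: -0.0
```

```bash
python3 - <<'E'
from h import *
np.set_printoptions(precision=4,suppress=True)
im=cams.capture('wrist')
a=cv2.resize(im[180:360,232:412],None,fx=3,fy=3,interpolation=cv2.INTER_NEAREST)
cv2.imwrite('pics/w3z.png',a)
p,M,o=phi();print(np.degrees(p),o['ee_pos'],o['contact_force'],o['time'])
E
```

```text
105.59818369903907 [0.5079 0.0244 0.1194] [0.1482 0.6599 4.9904] 5.425
```

View pics/w3z.png

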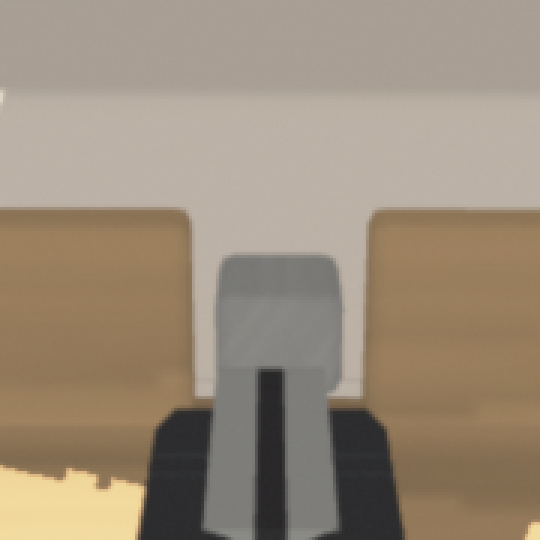

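```bash
cat > lid.py <<'E'
import numpy as np
def corner(th,r):
    h=6.
    return np.array([-r*np.cos(th)+h*np.sin(th), min(r,176)*np.sin(th)+h*np.cos(th)])
def tl(th): return np.interp(th,[.6,1.4],[0,.2])
def ax(a): return np.array([-np.cos(a),np.sin(a)]),np.array([-np.sin(a),-np.cos(a)])
def rows(ths,tcp,a,q=.5):
    tcp=np.array(tcp,float);out=[]
    for th in ths:
        r=np.interp(th,[.03,.25],[183.5,163]); an=round(tl(th),3)
        x2,_=ax(an); tgt=corner(th,r)-11*x2
        x,z=ax(a); d=tgt-tcp
        s=np.round(np.array([d@x,d@z])/q)*q
        tcp=tcp+s[0]*x+s[1]*z
        out.append([s[0],0,s[1],0,round(an-a,3),0,0]);a=an
    return out,tcp,a
if __name__=='__main__':
    ths=np.concatenate([np.arange(.045,.2,.015),np.arange(.2,1.46,.028)])
    o,t,a=rows(ths,[-172.5,11.4],0)
    for i in range(0,len(o),20): print([[float(v) for v in r] for r in o[i:i+20]], 'theta end',ths[min(i+19,len(o)-1)])
    print(t,a,len(o))
E
python3 lid.py
```

```text
[[-2.0, 0.0, -2.5, 0.0, 0.0, 0.0, 0.0], [-1.5, 0.0, -2.5, 0.0, 0.0, 0.0, 0.0], [-1.5, 0.0, -3.0, 0.0, 0.0, 0.0, 0.0], [-2.0, 0.0, -2.5, 0.0, 0.0, 0.0, 0.0], [-1.5, 0.0, -2.5, 0.0, 0.0, 0.0, 0.0], [-2.0, 0.0, -2.5, 0.0, 0.0, 0.0, 0.0], [-1.5, 0.0, -2.5, 0.0, 0.0, 0.0, 0.0], [-2.0, 0.0, -2.5, 0.0, 0.0, 0.0, 0.0], [-2.0, 0.0, -2.0, 0.0, 0.0, 0.0, 0.0], [-2.0, 0.0, -2.5, 0.0, 0.0, 0.0, 0.0], [-1.5, 0.0, -2.0, 0.0, 0.0, 0.0, 0.0], [-1.0, 0.0, -1.0, 0.0, 0.0, 0.0, 0.0], [-3.5, 0.0, -4.0, 0.0, 0.0, 0.0, 0.0], [-3.5, 0.0, -3.5, 0.0, 0.0, 0.0, 0.0], [-1.0, 0.0, -4.5, 0.0, 0.0, 0.0, 0.0], [-1.5, 0.0, -4.5, 0.0, 0.0, 0.0, 0.0], [-2.0, 0.0, -4.0, 0.0, 0.0, 0.0, 0.0], [-1.5, 0.0, -4.5, 0.0, 0.0, 0.0, 0.0], [-2.0, 0.0, -4.0, 0.0, 0.0, 0.0, 0.0], [-2.0, 0.0, -4.0, 0.0, 0.0, 0.0, 0.0]] theta end 0.424
[[-2.0, 0.0, -4.0, 0.0, 0.0, 0.0, 0.0], [-2.0, 0.0, -4.0, 0.0, 0.0, 0.0, 0.0], [-2.5, 0.0, -4.0, 0.0, 0.0, 0.0, 0.0], [-2.5, 0.0, -4.0, 0.0, 0.0, 0.0, 0.0], [-2.5, 0.0, -4.0, 0.0, 0.0, 0.0, 0.0], [-2.5, 0.0, -3.5, 0.0, 0.0, 0.0, 0.0], [-3.0, 0.0, -3.5, 0.0, 0.005, 0.0, 0.0], [-2.5, 0.0, -3.5, 0.0, 0.00
[... 540 characters left out ...]
 0.0, 0.007, 0.0, 0.0], [-4.0, 0.0, -2.5, 0.0, 0.007, 0.0, 0.0], [-3.5, 0.0, -2.5, 0.0, 0.007, 0.0, 0.0], [-4.0, 0.0, -2.0, 0.0, 0.007, 0.0, 0.0], [-4.0, 0.0, -2.5, 0.0, 0.007, 0.0, 0.0], [-4.0, 0.0, -2.5, 0.0, 0.007, 0.0, 0.0], [-4.0, 0.0, -2.0, 0.0, 0.007, 0.0, 0.0], [-4.0, 0.0, -2.0, 0.0, 0.007, 0.0, 0.0], [-4.0, 0.0, -2.0, 0.0, 0.007, 0.0, 0.0], [-4.0, 0.0, -2.0, 0.0, 0.007, 0.0, 0.0], [-4.5, 0.0, -1.5, 0.0, 0.007, 0.0, 0.0], [-4.0, 0.0, -2.0, 0.0, 0.007, 0.0, 0.0], [-4.0, 0.0, -1.5, 0.0, 0.007, 0.0, 0.0], [-4.5, 0.0, -1.5, 0.0, 0.007, 0.0, 0.0], [-4.5, 0.0, -1.5, 0.0, 0.006, 0.0, 0.0], [-4.0, 0.0, -1.5, 0.0, 0.0, 0.0, 0.0]] theta end 1.4319999999999997
[ -5.92199874 160.30272063] 0.2 56
```

Call:
arm_command(plan=[[-2,0,-2.5,0,0,0,0],[-1.5,0,-2.5,0,0,0,0],[-1.5,0,-3,0,0,0,0],[-2,0,-2.5,0,0,0,0],[-1.5,0,-2.5,0,0,0,0],[-2,0,-2.5,0,0,0,0]])

```text
time: 6.18
ee_pos: [0.5181, 0.0273, 0.135]
ee_rot: [-0.426, 3.112, -0.0]
contact_force: [-0.6, 0.4, 1.3]
grip_width: 0.0
```

```bash
python3 - <<'E'
from h import *
np.set_printoptions(precision=4,suppress=True)
im=cams.capture('wrist')
a=cv2.resize(im,None,fx=1,fy=1)
cv2.imwrite('pics/w4.png',a)
p,M,o=phi();print(np.degrees(p),o['ee_pos'],o['contact_force'],o['time'])
E
```

```text
105.59667564520421 [0.5186 0.0273 0.1353] [-0.7551 -0.0697  1.7632] 6.225
```

View pics/w4.png

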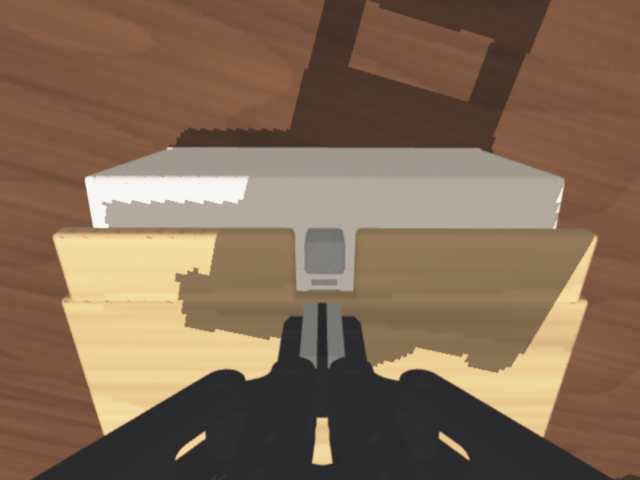

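The lid is released and rests under the fingertip: its front edge at row 230 has risen off the deck, and the tip is at row 303, behind the notch. I'll continue the arc.

Call:
arm_command(plan=[[-1.5,0,-2.5,0,0,0,0],[-2,0,-2.5,0,0,0,0],[-2,0,-2,0,0,0,0],[-2,0,-2.5,0,0,0,0],[-1.5,0,-2,0,0,0,0],[-1,0,-1,0,0,0,0],[-3.5,0,-4,0,0,0,0],[-3.5,0,-3.5,0,0,0,0],[-1,0,-4.5,0,0,0,0],[-1.5,0,-4.5,0,0,0,0],[-2,0,-4,0,0,0,0],[-1.5,0,-4.5,0,0,0,0],[-2,0,-4,0,0,0,0],[-2,0,-4,0,0,0,0]])

```text
time: 7.98
ee_pos: [0.5439, 0.0345, 0.1805]
ee_rot: [0.426, -3.112, 0.0]
contact_force: [0.7, -0.0, 0.9]
grip_width: 0.003
```

```bash
python3 - <<'E'
from h import *
np.set_printoptions(precision=4,suppress=True)
im=cams.capture('wrist')
cv2.imwrite('pics/w5.png',im)
p,M,o=phi();print(np.degrees(p),o['ee_pos'],o['contact_force'],o['time'])
Rb=R.from_euler('z',YAW).as_matrix()
print(Rb.T@(o['ee_pos']-np.array([.6738,.0709,.108]))*1000)
E
```

```text
105.59559990448169 [0.5445 0.0345 0.1811] [-0.1445 -0.6483  1.0079] 8.025
[-134.3205   -0.6507   73.0799]
```

View pics/w5.png

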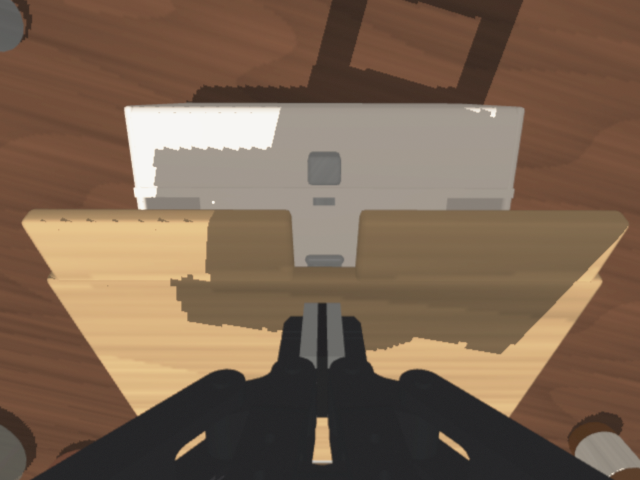

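The lid is following (about 0.42 rad) and the tip is well behind the notch. Next segment.

Call:
arm_command(plan=[[-2,0,-4,0,0,0,0],[-2,0,-4,0,0,0,0],[-2.5,0,-4,0,0,0,0],[-2.5,0,-4,0,0,0,0],[-2.5,0,-4,0,0,0,0],[-2.5,0,-3.5,0,0,0,0],[-3,0,-3.5,0,0.005,0,0],[-2.5,0,-3.5,0,0.007,0,0],[-3,0,-3.5,0,0.007,0,0],[-3,0,-3.5,0,0.007,0,0],[-3,0,-3.5,0,0.007,0,0],[-3,0,-3,0,0.007,0,0],[-3.5,0,-3.5,0,0.007,0,0],[-3,0,-3,0,0.007,0,0],[-3.5,0,-3,0,0.007,0,0],[-3.5,0,-3,0,0.007,0,0],[-3,0,-3,0,0.007,0,0],[-3.5,0,-2.5,0,0.007,0,0],[-4,0,-3,0,0.007,0,0],[-3.5,0,-2.5,0,0.007,0,0]])

```text
time: 10.52
ee_pos: [0.6027, 0.0509, 0.2459]
ee_rot: [0.413, -3.018, 0.02]
contact_force: [0.5, -0.1, 0.0]
grip_width: 0.002
```

```bash
python3 - <<'E'
from h import *
np.set_printoptions(precision=4,suppress=True)
im=cams.capture('scene')
cv2.imwrite('pics/s6.png',cv2.resize(im[100:340,200:520],None,fx=2.5,fy=2.5))
p,M,o=phi();print(np.degrees(p),o['ee_pos'],o['contact_force'],o['time'],M[:,2],o['joint_pos'])
Rb=R.from_euler('z',YAW).as_matrix()
print(Rb.T@(o['ee_pos']-np.array([.6738,.0709,.108]))*1000)
E
```

```text
105.59908104757731 [0.6034 0.051  0.2462] [0.2722 0.7673 0.0977] 10.575 [-0.092  -0.0258 -0.9954] [ 0.0741  0.4218  1.5982 -0.0202  1.2155 -1.761 ]
[-73.1682  -0.4267 138.1651]
```

View pics/s6.png

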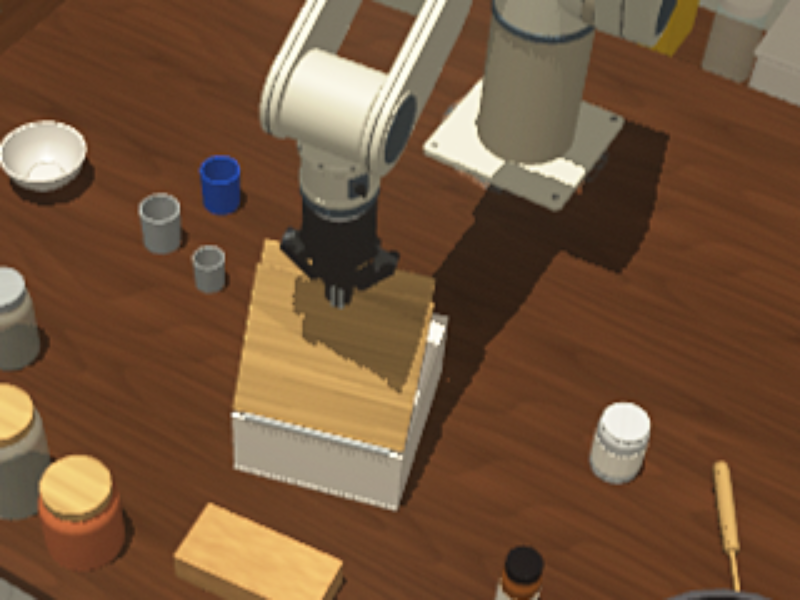

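Call:
arm_command(plan=[[-3.5,0,-3,0,0.007,0,0],[-4,0,-2.5,0,0.007,0,0],[-3.5,0,-2.5,0,0.007,0,0],[-4,0,-2,0,0.007,0,0],[-4,0,-2.5,0,0.007,0,0],[-4,0,-2.5,0,0.007,0,0],[-4,0,-2,0,0.007,0,0],[-4,0,-2,0,0.007,0,0],[-4,0,-2,0,0.007,0,0],[-4,0,-2,0,0.007,0,0],[-4.5,0,-1.5,0,0.007,0,0],[-4,0,-2,0,0.007,0,0],[-4,0,-1.5,0,0.007,0,0],[-4.5,0,-1.5,0,0.007,0,0],[-4.5,0,-1.5,0,0.006,0,0],[-4,0,-1.5,0,0,0,0],[-3,0,-1,0,0,0,0],[-3,0,-1,0,0,0,0]])

```text
time: 12.82
ee_pos: [0.6744, 0.0709, 0.269]
ee_rot: [0.399, -2.916, 0.04]
contact_force: [0.2, -0.5, 0.0]
grip_width: 0.005
```

```bash
python3 - <<'E'
from h import *
np.set_printoptions(precision=4,suppress=True)
im=cams.capture('scene')
cv2.imwrite('pics/s7.png',cv2.resize(im[100:340,200:520],None,fx=2.5,fy=2.5))
im=cams.capture('wrist');cv2.imwrite('pics/w7.png',im)
p,M,o=phi();print(np.degrees(p),o['ee_pos'],o['contact_force'],o['time'],M[:,2],o['joint_pos'])
Rb=R.from_euler('z',YAW).as_matrix()
print(Rb.T@(o['ee_pos']-np.array([.6738,.0709,.108]))*1000)
E
```

```text
105.59822530452908 [0.6745 0.0709 0.269 ] [-0.8583 -0.3716 -0.1249] 12.925 [-0.1912 -0.0534 -0.9801] [ 0.1022  0.5628  1.3246 -0.0339  1.4513 -1.7335]
[  0.7096  -0.1521 161.0077]
```

View pics/s7.png

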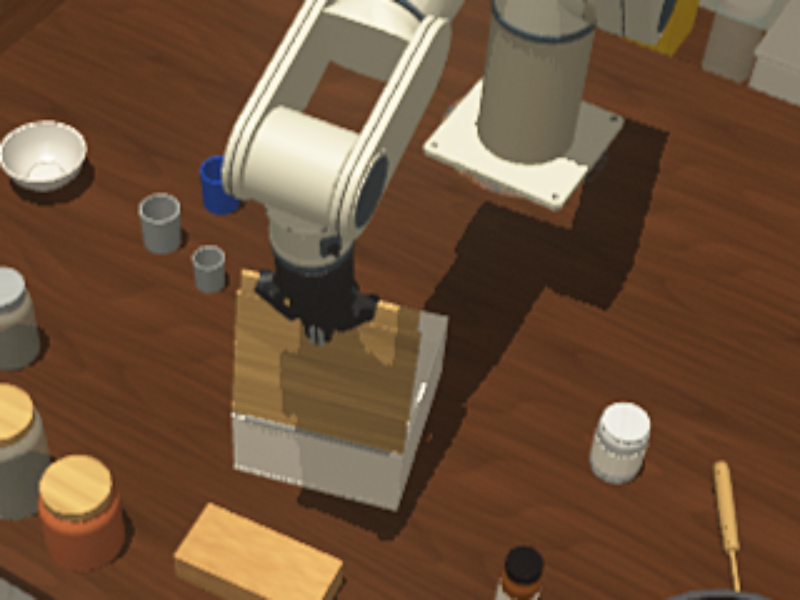

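View pics/w7.png

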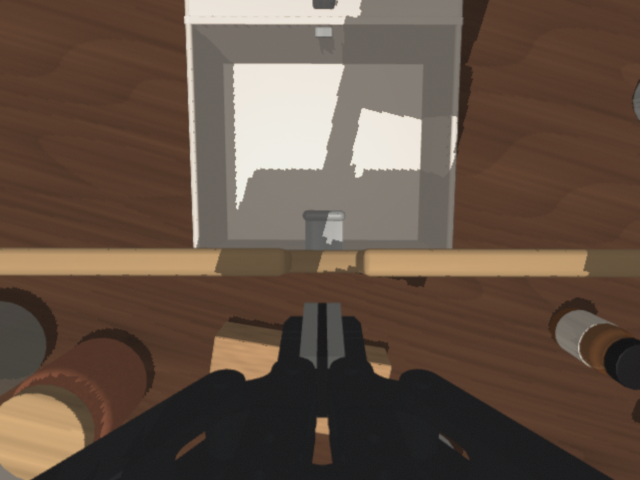

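```bash
python3 - <<'E'
from h import *
np.set_printoptions(precision=4,suppress=True)
c=cal('wrist');Rb=R.from_euler('z',YAW).as_matrix();H=np.array([.6738,.0709,.108])
for th in (1.3,1.35,1.4,1.45):
  P=[H+Rb@np.array([-203*np.cos(th)+h*np.sin(th),.05*1000,203*np.sin(th)+h*np.cos(th)])/1000 for h in (6,-2)]
  print(th,[proj(c,p) for p in P])
E
```

```text
1.3 [array([500.5902, 204.0712]), array([498.9449, 176.6438])]
1.35 [array([501.8806, 239.879 ]), array([500.8075, 211.6399])]
1.4 [array([502.4094, 276.197 ]), array([501.9369, 247.5636])]
1.45 [array([502.1606, 312.4708]), array([502.3008, 283.8807])]
```

The lid edges at rows 275 and 248 match 1.40 rad exactly, and the finger is clear of it by about 11 mm. I'll retreat up and move to the cup.

Call:
arm_command(plan=[[0,0,-20,0,0,0,0],[0,0,-35,0,0,0,0],[0,0,-35,0,0,0,0],[0,0,0,0,-0.1,0,0],[0,0,0,0,-0.1,0,0.5],[0,0,0,0,0,0.162,1],[0,0,0,0,0,0.162,1],[0,0,0,0,0,0.162,1],[0,0,0,0,0,0.162,1],[0,0,0,0,0,0.162,1],[0,0,0,0,0,0.162,1]])

```text
time: 14.3
ee_pos: [0.6913, 0.0756, 0.3572]
ee_rot: [-1.085, -2.948, 0.0]
contact_force: [0.1, 0.3, 0.1]
grip_width: 0.998
```

```bash
python3 - <<'E'
from h import *
np.set_printoptions(precision=4,suppress=True)
goto([.452,-.314,.2])
E
```

```text
phi 49.59562672193076 tcp [0.6913 0.0756 0.3572] turn tool z by -0.0 t 14.3
then shift mm tool [ -70.3097 -451.7754  157.2752] tilt z [-0.0002 -0.     -1.    ]
```

Call:
arm_command(plan=[[-7,-45,0,0,0,0,1],[-7,-45,0,0,0,0,1],[-7,-45,0,0,0,0,1],[-7,-45,0,0,0,0,1],[-7,-45,10,0,0,0,1],[-7,-45,20,0,0,0,1],[-7,-45,30,0,0,0,1],[-7,-45,35,0,0,0,1],[-7,-45,35,0,0,0,1],[-7,-45,27,0,0,0,1],[0,0,0,0,0,0,1]])

```text
time: 15.68
ee_pos: [0.4525, -0.3149, 0.1981]
ee_rot: [-1.081, -2.945, -0.001]
contact_force: [0.2, -0.3, 0.5]
grip_width: 0.998
```

```bash
python3 - <<'E'
from h import *
np.set_printoptions(precision=4,suppress=True)
c=cal('wrist');im=cams.capture('wrist');cv2.imwrite('pics/w8.png',im)
p,M,o=phi();print(np.degrees(p),o['ee_pos'],o['time'],o['joint_pos'])
print(c['xyz'],c['attitude'])
for q in outline_of('wrist','cup_mid'):
    ys,xs=np.nonzero(q['pixels']);print(q['p'],q['at'],q['pixels'].sum(),xs.min(),xs.max(),ys.min(),ys.max())
print(proj(c,[.452,-.314,.062]),proj(c,[.452,-.314,.0]))
E
```

```text
49.74310458588612 [ 0.454  -0.3143  0.1994] 15.725 [-0.6271  0.3586  1.8164  0.0001  0.9685 -1.4954]
[ 0.3884 -0.2625  0.3404] [2.5798 1.1935 0.1933]
0.71 [240.3, 69.8] 6330 200 289 25 115
0.66 [319.5, 216.9] 5174 282 358 170 257
0.57 [447.9, 153.5] 3389 412 482 124 185
[324.804  223.5653] [324.3367 202.4216]
```

View pics/w8.png

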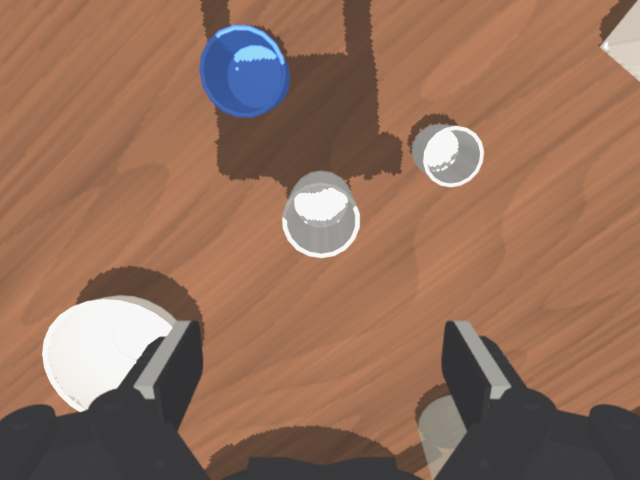

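```bash
python3 - <<'E'
from h import *
np.set_printoptions(precision=4,suppress=True)
im=cv2.imread('pics/w8.png')
c=cal('wrist');T=cal('top');S=cal('scene')
z=lambda U,V,s,ox,oy:((U+.5)/s-.5+ox,(V+.5)/s-.5+oy)
# fit circle rim to bright rim: model projection
P0=atz(c,321.5,219.5,.062);print(P0)
def rim(p,zz,r):
    a=np.linspace(0,2*np.pi,73);return np.array([proj(c,[p[0]+r*np.cos(t),p[1]+r*np.sin(t),zz]) for t in a])
for dz in (.055,.062,.068):
    q=atz(c,321.5,219.5,dz);e=rim(q,dz,.027);print(dz,q,e.min(0),e.max(0))
print(tri([ray(c,321.5,219.5),ray(T,*z(312,190,5,380,260)),ray(S,*z(220,217,5,220,140))]))
q=P0;e=rim(q,.062,.027);f=rim(q,0,.025)
v=im.copy();cv2.polylines(v,[np.round(e*1).astype(int)],True,(0,0,255),1);cv2.polylines(v,[np.round(f).astype(int)],True,(0,255,0),1)
cv2.imwrite('pics/w8z.png',cv2.resize(v[140:290,240:400],None,fx=4,fy=4))
E
```

```text
[ 0.4519 -0.3135  0.062 ]
0.055 [ 0.4535 -0.3148  0.055 ] [283.407  181.7596] [359.5987 255.1142]
0.062 [ 0.4519 -0.3135  0.062 ] [282.4556 180.7881] [360.5504 255.9781]
0.068 [ 0.4506 -0.3124  0.068 ] [281.6014 179.9146] [361.4048 256.7526]
(array([ 0.4525, -0.315 ,  0.0593]), [np.float64(0.0009565077984597891), np.float64(0.0012476672356497732), np.float64(0.0019573229243457415)])
```

View pics/w8z.png

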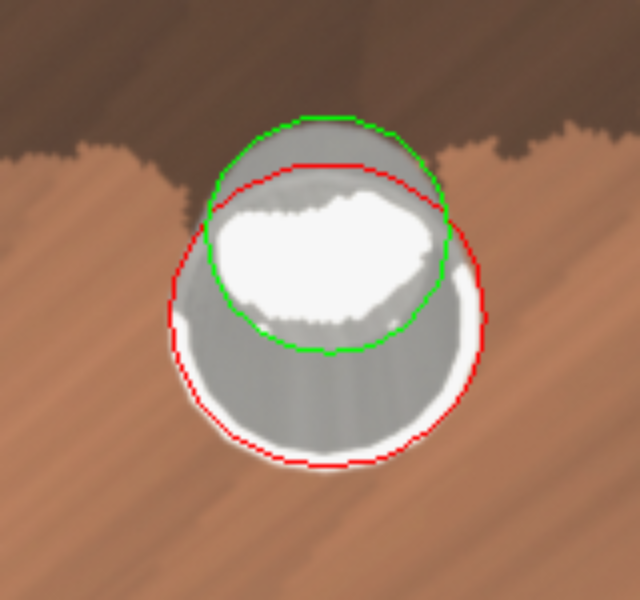

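```bash
python3 - <<'E'
from h import *
np.set_printoptions(precision=4,suppress=True)
goto([.452,-.314,.022])
E
```

```text
phi 49.82286052545519 tcp [ 0.4551 -0.3139  0.2003] turn tool z by -0.0 t 15.775
then shift mm tool [  2.2719  -2.1191 178.2763] tilt z [ 0.      0.0003 -1.    ]
```

Call:
arm_command(plan=[[1,-1,10,0,0,0,1],[1,-1,20,0,0,0,1],[0,0,25,0,0,0,1],[0,0,25,0,0,0,1],[0,0,20,0,0,0,1],[0,0,5,0,0,0,1],[0,0,0,0,0,0,1]])

```text
time: 16.65
ee_pos: [0.4529, -0.3135, 0.0954]
ee_rot: [1.075, 2.952, -0.0]
contact_force: [-0.3, -0.4, 0.5]
grip_width: 1.001
```

```bash
python3 - <<'E'
from h import *
np.set_printoptions(precision=4,suppress=True)
c=cal('wrist');im=cams.capture('wrist');cv2.imwrite('pics/w9.png',im)
goto([.452,-.314,.022])
a=np.linspace(0,2*np.pi,73)
e=np.array([proj(c,[.452+.027*np.cos(t),-.314+.027*np.sin(t),.062]) for t in a]);cv2.polylines(im,[np.round(e).astype(int)],True,(0,0,255),1);cv2.imwrite('pics/w9.png',im)
E
```

```text
phi 49.947509120329144 tcp [ 0.4531 -0.3138  0.0959] turn tool z by -0.0 t 16.7
then shift mm tool [ 0.8101 -0.8565 73.8614] tilt z [ 0.0009 -0.0007 -1.    ]
```

View pics/w9.png

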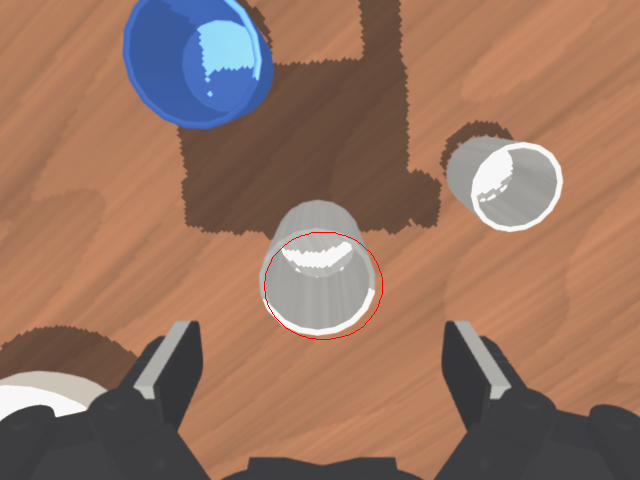

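Call:
arm_command(plan=[[1.5,-1.5,10,0,0,0,1],[1,-1,15,0,0,0,1],[0,0,18,0,0,0,1],[0,0,18,0,0,0,1],[0,0,10,0,0,0,1],[0,0,3,0,0,0,1],[0,0,0,0,0,0,0.85]])

```text
time: 17.58
ee_pos: [0.449, -0.3143, 0.0211]
ee_rot: [-1.077, -2.951, 0.0]
contact_force: [-0.9, 0.1, 0.6]
grip_width: 0.853
```

```bash
python3 - <<'E'
from h import *
np.set_printoptions(precision=4,suppress=True)
c=cal('wrist');im=cams.capture('wrist');cv2.imwrite('pics/w10.png',im)
goto([.452,-.314,.022]);print(manip.get_obs()['contact_force'])
E
```

```text
phi 49.90625236804438 tcp [ 0.4491 -0.3144  0.0214] turn tool z by -0.0 t 17.625
then shift mm tool [-1.9508  2.1176 -0.5657] tilt z [ 0.0004 -0.0003 -1.    ]
[-0.0127  0.5085  0.2819]
```

View pics/w10.png

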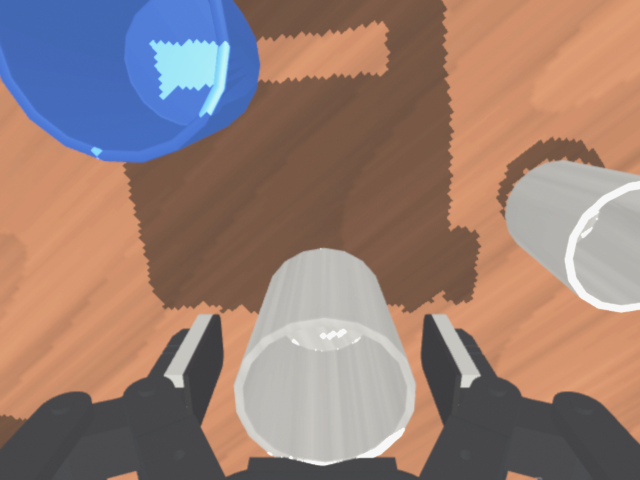

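```bash
python3 - <<'E'
from h import *
np.set_printoptions(precision=4,suppress=True)
c=cal('wrist');p,M,o=phi()
P=atz(c,324,391,.062);print(P,M.T@(P-o['ee_pos'])*1000)
E
```

```text
[ 0.4465 -0.3134  0.062 ] [  2.6024  -0.9645 -40.5681]
```

Call:
arm_command(plan=[[2.5,-0.5,0,0,0,0,0.85],[0,0,0,0,0,0,0.7],[0,0,0,0,0,0,0.4],[0,0,0,0,0,0,0.4],[0,0,0,0,0,0,0.4],[0,0,0,0,0,0,0.4]], grip_force=30)

```text
time: 18.38
ee_pos: [0.447, -0.313, 0.0218]
ee_rot: [1.077, 2.951, 0.0]
contact_force: [0.8, 3.1, 5.2]
grip_width: 0.623
```

Call:
arm_command(plan=[[0,0,-5,0,0,0,0.4],[0,0,-20,0,0,0,0.4],[0,0,-35,0,0,0,0.4],[0,0,-40,0,0,0,0.4],[0,0,-40,0,0,0,0.4],[0,0,-30,0,0,0,0.4],[0,0,-10,0,0,-0.1,0.4],[0,0,0,0,0,-0.16,0.4],[0,0,0,0,0,-0.16,0.4],[0,0,0,0,0,-0.16,0.4],[0,0,0,0,0,-0.16,0.4],[0,0,0,0,0,-0.16,0.4],[0,0,0,0,0,-0.07,0.4]], grip_force=30)

```text
time: 20.0
ee_pos: [0.4463, -0.3129, 0.2011]
ee_rot: [0.428, -3.112, -0.0]
contact_force: [0.3, 1.2, -1.9]
grip_width: 0.623
```

```bash
python3 - <<'E'
from h import *
np.set_printoptions(precision=4,suppress=True)
im=cams.capture('wrist');cv2.imwrite('pics/w11.png',im)
goto([.5678,.0416,.202],np.pi/2+YAW)
o=manip.get_obs();print(o['joint_pos'],o['contact_force'],o['grip_width'])
E
```

```text
phi 105.77516978055289 tcp [ 0.4463 -0.3129  0.2012] turn tool z by 0.006128652731758777 t 20.05
then shift mm tool [-211.3811  309.4066   -0.8556] tilt z [-0.0004  0.0001 -1.    ]
[-0.6332  0.3457  1.8315 -0.0002  0.9648 -2.4792] [-0.4136  0.201  -0.8292] 0.6193447150590915
```

View pics/w11.png

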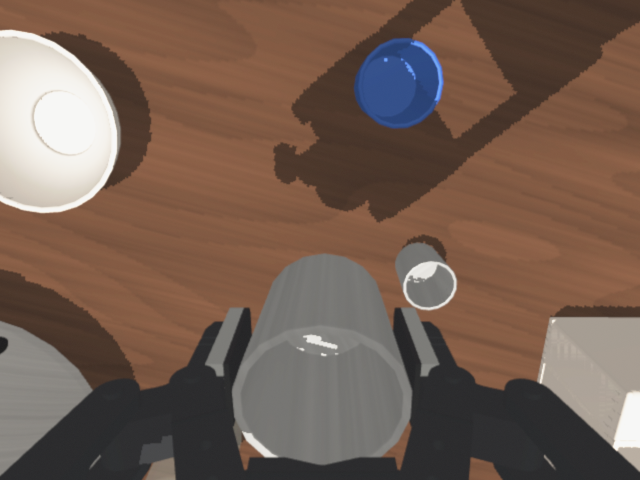

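Call:
arm_command(plan=[[-13,19,0,0,0,0,0.4],[-26,39,0,0,0,0,0.4],[-28,40,0,0,0,0,0.4],[-28,40,0,0,0,0,0.4],[-28,40,0,0,0,0,0.4],[-28,40,0,0,0,0,0.4],[-26,39,0,0,0,0,0.4],[-20,32,0,0,0,0,0.4],[-14,20,0,0,0,0.006,0.4],[0,0,0,0,0,0,0.4]])

```text
time: 21.3
ee_pos: [0.5677, 0.0425, 0.2011]
ee_rot: [-0.416, 3.114, -0.0]
contact_force: [-0.1, -0.5, -0.6]
grip_width: 0.623
```

```bash
python3 - <<'E'
from h import *
np.set_printoptions(precision=4,suppress=True)
im=cams.capture('wrist');cv2.imwrite('pics/w12.png',im)
im=cams.capture('top');cv2.imwrite('pics/t12.png',cv2.resize(im[150:330,220:460],None,fx=3,fy=3))
goto([.5678,.0416,.202],np.pi/2+YAW)
o=manip.get_obs();print(o['joint_pos'],o['contact_force'],o['grip_width'])
E
```

```text
phi 105.1396914689552 tcp [0.5671 0.0409 0.201 ] turn tool z by -0.004962536130634909 t 21.4
then shift mm tool [-0.8756  0.4873 -1.0098] tilt z [-0.0007 -0.0004 -1.    ]
[ 0.0512  0.3789  1.7802 -0.0004  0.9832 -1.7836] [-0.0044  0.699  -0.8159] 0.6212823782580358
```

View pics/w12.png

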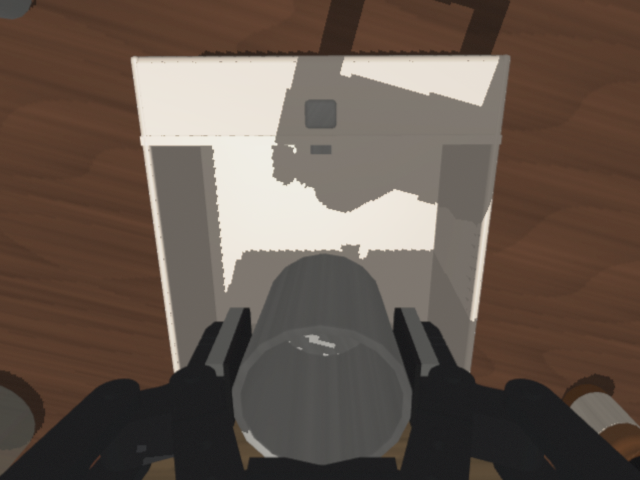

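View pics/t12.png

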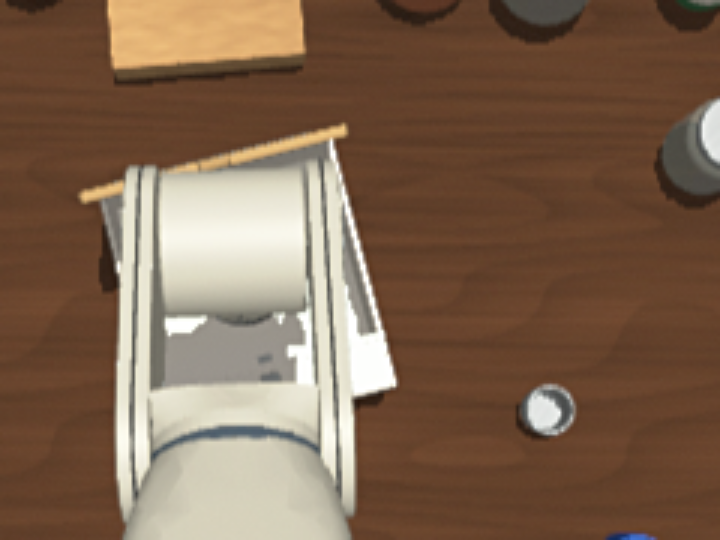

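```bash
python3 - <<'E'
from h import *
np.set_printoptions(precision=4,suppress=True)
im=cams.capture('scene');c=cal('scene');T=cal('top')
for k in range(0,14):
    h=.2+.05*k*.5
    u=proj(c,[.567,.041,h]);cv2.circle(im,tuple(np.round(u).astype(int)),1,(0,0,255),-1)
    if k%2==0: print(round(h,3),u,proj(T,[.567,.041,h]))
cv2.imwrite('pics/s12.png',cv2.resize(im[60:300,240:480],None,fx=2.5,fy=2.5,interpolation=cv2.INTER_NEAREST))
E
```

```text
0.2 [339.75   221.0457] [302.1704 245.8202]
0.25 [340.3872 208.9675] [301.6532 243.9732]
0.3 [341.0547 196.314 ] [301.0899 241.9614]
0.35 [341.7548 183.0432] [300.4739 239.7616]
0.4 [342.4899 169.1089] [299.7976 237.3462]
0.45 [343.2627 154.4599] [299.0516 234.6819]
0.5 [344.0762 139.0398] [298.2245 231.7281]
```

View pics/s12.png

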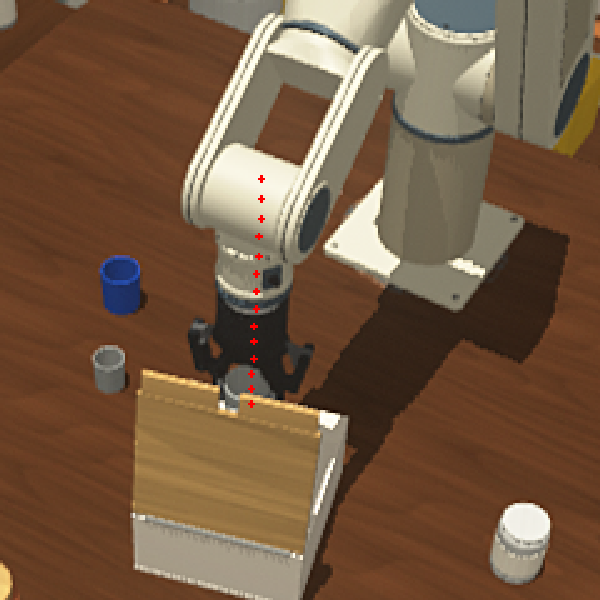

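```bash
python3 - <<'E'
from h import *
np.set_printoptions(precision=4,suppress=True)
goto([.5551,.0536,.202],np.pi/2+YAW)
E
```

```text
phi 105.10410309809832 tcp [0.567  0.0405 0.201 ] turn tool z by -0.005583670377508287 t 21.45
then shift mm tool [ 8.0195 15.8019 -0.969 ] tilt z [-0.0007 -0.0004 -1.    ]
```

Call:
arm_command(plan=[[4,7.5,5,0,0,-0.005,0.4],[4,8,10,0,0,0,0.4],[0,0,20,0,0,0,0.4],[0,0,20,0,0,0,0.4],[0,0,20,0,0,0,0.4],[0,0,10,0,0,0,0.4],[0,0,0,0,0,0,0.4]])

```text
time: 22.32
ee_pos: [0.5549, 0.054, 0.1154]
ee_rot: [0.421, -3.111, -0.0]
contact_force: [-0.5, 0.5, -0.9]
grip_width: 0.623
```

```bash
python3 - <<'E'
from h import *
np.set_printoptions(precision=4,suppress=True)
im=cams.capture('wrist');cv2.imwrite('pics/w13.png',im)
im=cams.capture('scene');cv2.imwrite('pics/s13.png',cv2.resize(im[60:300,240:480],None,fx=2.5,fy=2.5))
p,M,o=phi();print(o['ee_pos'],o['contact_force'],o['time'],o['grip_width'])
Rb=R.from_euler('z',YAW).as_matrix();print(Rb.T@(o['ee_pos']-np.array([.5726,.0429,0])))
E
```

```text
[0.556  0.054  0.1166] [-0.2666 -0.5087 -1.1753] 22.425 0.6233233666493945
[-0.0131  0.0151  0.1166]
```

View pics/w13.png

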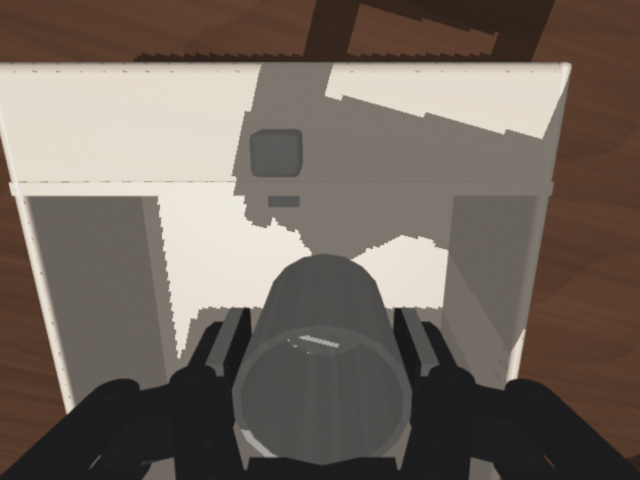

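View pics/s13.png

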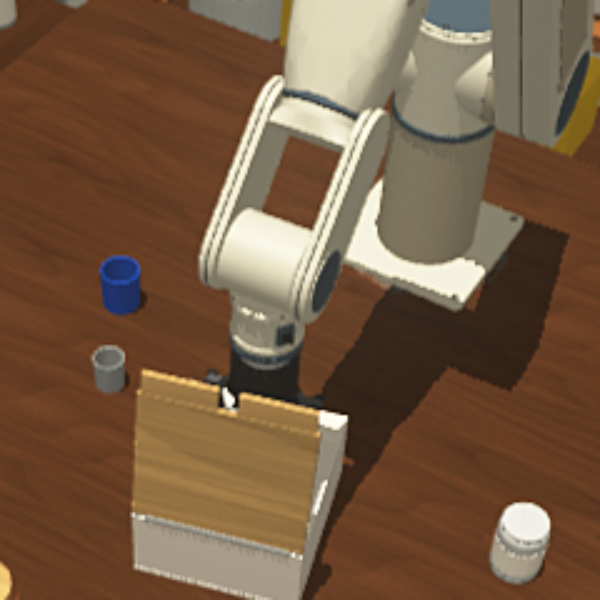

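Call:
arm_command(plan=[[0,0,12,0,0,0,0.4],[0,0,15,0,0,0,0.4],[0,0,15,0,0,0,0.4],[0,0,10,0,0,0,0.4],[0,0,0,0,0,0,0.4]])

```text
time: 23.05
ee_pos: [0.555, 0.0539, 0.063]
ee_rot: [0.421, -3.111, -0.0]
contact_force: [-0.2, 0.5, 0.1]
grip_width: 0.624
```

```bash
python3 - <<'E'
from h import *
np.set_printoptions(precision=4,suppress=True)
im=cams.capture('wrist');cv2.imwrite('pics/w14.png',im)
im=cams.capture('top');cv2.imwrite('pics/t14.png',cv2.resize(im[150:330,220:400],None,fx=3,fy=3))
p,M,o=phi();print(o['ee_pos'],o['contact_force'],o['time'],o['grip_width'])
E
```

```text
[0.5559 0.054  0.0641] [ 0.3965  0.6869 -0.3542] 23.15 0.6213120063457672
```

View pics/w14.png

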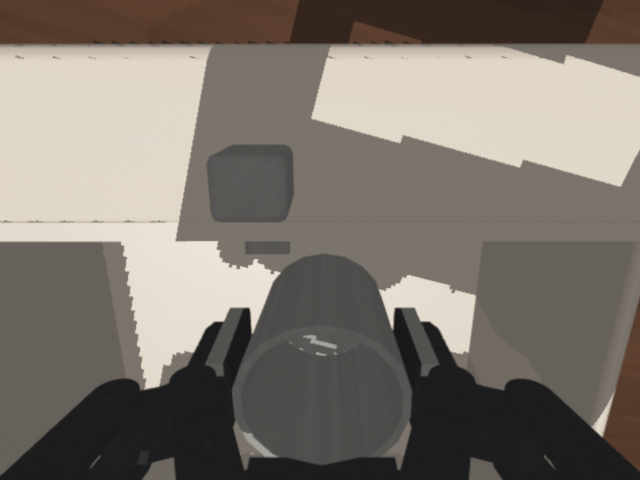

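View pics/t14.png

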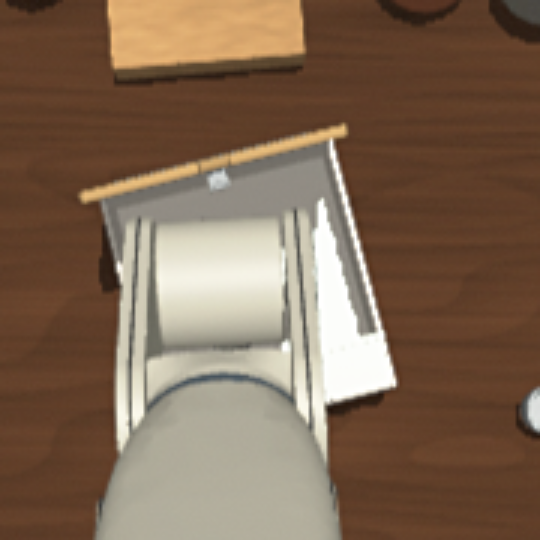

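Call:
arm_command(plan=[[0,0,10,0,0,0,0.4],[0,0,10,0,0,0,0.4],[0,0,7,0,0,0,0.4],[0,0,4,0,0,0,0.4],[0,0,2,0,0,0,0.4],[0,0,1,0,0,0,0.4],[0,0,0,0,0,0,0.4]])

```text
time: 24.02
ee_pos: [0.5559, 0.054, 0.0303]
ee_rot: [-0.422, 3.113, -0.0]
contact_force: [-0.8, -0.0, -0.1]
grip_width: 0.616
```

Call:
arm_command(plan=[[0,0,1,0,0,0,0.4],[0,0,1,0,0,0,0.4],[0,0,0.5,0,0,0,0.4],[0,0,0,0,0,0,0.4]])

```text
time: 24.52
ee_pos: [0.5557, 0.054, 0.0277]
ee_rot: [0.422, -3.113, 0.0]
contact_force: [-1.1, 0.1, -1.5]
grip_width: 0.621
```

Call:
arm_command(plan=[[0,0,0.5,0,0,0,0.4],[0,0,0.5,0,0,0,0.4],[0,0,0,0,0,0,0.4]])

```text
time: 24.9
ee_pos: [0.5558, 0.054, 0.0269]
ee_rot: [-0.422, 3.113, 0.0]
contact_force: [0.0, 0.1, 1.4]
grip_width: 0.617
```

Call:
arm_command(plan=[[0,0,0.5,0,0,0,0.4],[0,0,0,0,0,0,0.4]])

```text
time: 25.15
ee_pos: [0.556, 0.0541, 0.0268]
ee_rot: [-0.422, 3.113, 0.0]
contact_force: [-2.3, 1.3, 7.1]
grip_width: 0.622
```

Call:
arm_command(plan=[[0,0,-0.5,0,0,0,0.4],[0,0,0,0,0,0,0.64],[0,0,0,0,0,0,0.67],[0,0,0,0,0,0,0.72],[0,0,0,0,0,0,0.8],[0,0,0,0,0,0,0.8]])

```text
time: 25.9
ee_pos: [0.5557, 0.0539, 0.0267]
ee_rot: [0.421, -3.113, 0.0]
contact_force: [-0.3, -0.3, -0.3]
grip_width: 0.802
```

```bash
python3 - <<'E'
from h import *
np.set_printoptions(precision=4,suppress=True)
im=cams.capture('wrist');cv2.imwrite('pics/w15.png',im)
p,M,o=phi();print(o['ee_pos'],o['contact_force'],o['time'],o['grip_width'])
E
```

```text
[0.5557 0.054  0.0267] [-0.4982  0.0497  0.3076] 25.95 0.8021010257136643
```

View pics/w15.png

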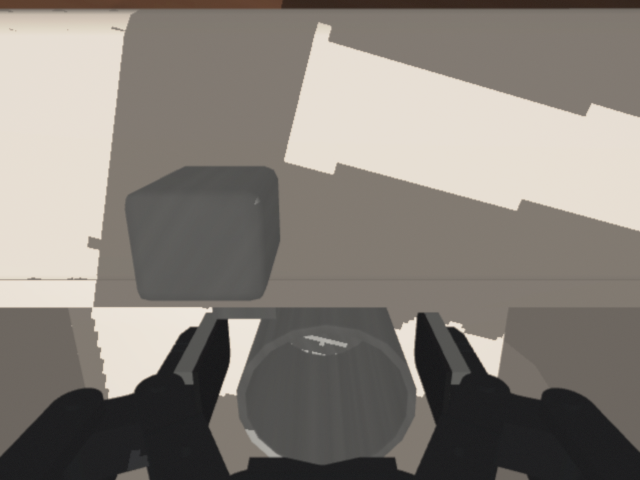

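Call:
arm_command(plan=[[0,0,-5,0,0,0,0.8],[0,0,-10,0,0,0,0.8],[0,0,-15,0,0,0,0.8],[0,0,-25,0,0,0,0.8],[0,0,-35,0,0,0,0.8],[0,0,-40,0,0,0,0.8],[0,0,-40,0,0,0,0.8],[0,0,-40,0,0,0,0.8],[20,-40,0,0,0,0,0.8],[30,-50,0,0,0,0,0.8],[30,-50,0,0,0,0,0.8],[30,-50,0,0,0,0,0.8],[30,-50,0,0,0,0,0.8],[10,-20,0,0,0,0,0.8],[0,0,0,0,0,0,0.8]])

```text
time: 27.82
ee_pos: [0.4798, -0.238, 0.2377]
ee_rot: [-0.417, 3.113, -0.001]
contact_force: [0.3, 0.8, 0.1]
grip_width: 0.801
```

```bash
python3 - <<'E'
from h import *
np.set_printoptions(precision=4,suppress=True)
t=cams.capture('top');cv2.imwrite('pics/t16.png',t)
cv2.imwrite('pics/t16z.png',cv2.resize(t[170:320,230:380],None,fx=4,fy=4))
s=cams.capture('scene');cv2.imwrite('pics/s16.png',s)
p,M,o=phi();print(o['ee_pos'],o['contact_force'],o['time'],o['grip_width'])
c=cal('scene');Rb=R.from_euler('z',YAW).as_matrix();H=np.array([.6738,.0709,.108])
for y in (-.1,.1):
  th=1.4;P=H+Rb@np.array([-.203*np.cos(th)+.006*np.sin(th),y,.203*np.sin(th)+.006*np.cos(th)]);print('lid corner',proj(c,P),proj(cal('top'),P))
T=cal('top')
for a in [.067]:print('cup rim',proj(T,[.5557,.054,.067]),'foot',proj(T,[.5557,.054,.005]))
E
```

```text
[ 0.4802 -0.2362  0.2373] [ 0.4513  0.7344 -0.8404] 27.925 0.8017178425040329
lid corner [295.8415 207.1267] [336.9379 192.2474]
lid corner [370.0953 224.7781] [244.9518 215.765 ]
cup rim [298.1809 254.4138] foot [298.8865 255.9324]
```

View pics/t16z.png

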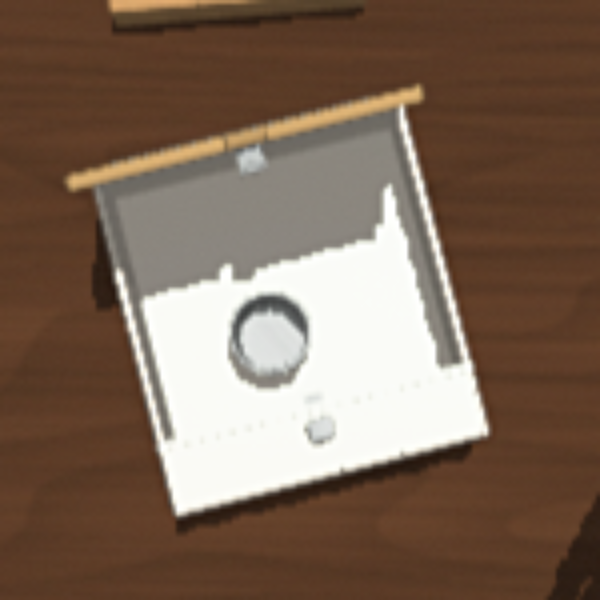

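View pics/s16.png

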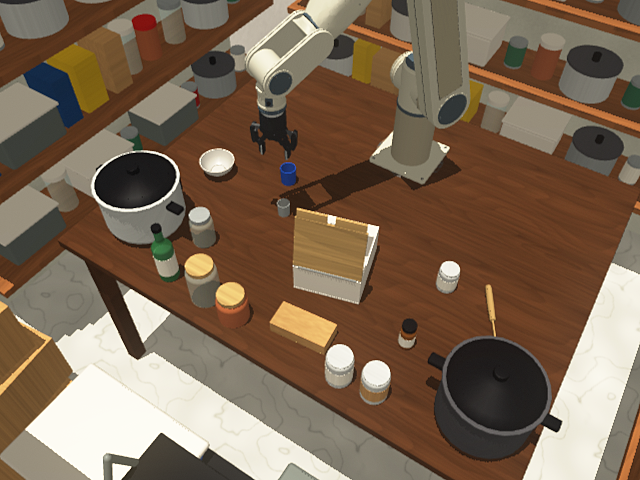

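View pics/t16.png

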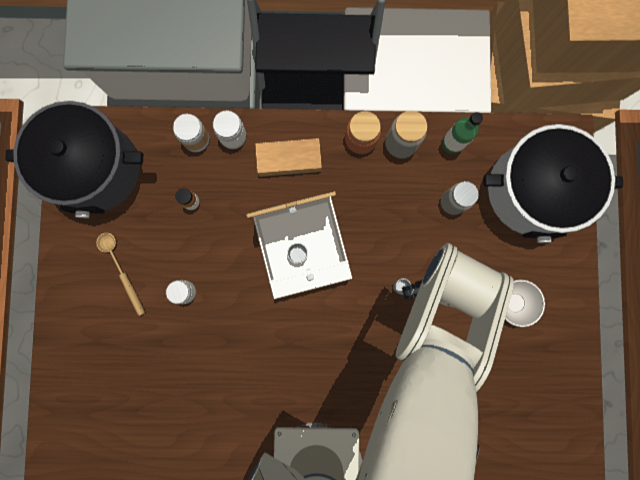

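The top view shows the cup standing upright in the bin, with its rim at (297,254) against a predicted (298,254). The lid's corners match 1.40 rad to about 2 px, and nothing else has moved. The gripper is 237 mm up and clear of everything, so I'm handing in.

```bash
python3 -c "
from bench import manip
print(manip.job_done())"
```

```text
the job is handed in; nothing more can be done
None
```

The lid is fully open against its stop and the larger steel measuring cup stands upright on the bin's floor. I handed the job in at about 28 s of the 64 s allowed.

- **Lid:** I pressed the button with the shut fingertips, at about 5 N. The lid came up onto the fingertip, and I let it rise over about 7 s to the stop. In the wrist picture its edges were where 1.40 rad puts them.
- **Cup:** I gripped the larger non-blue cup at about 53 mm and lowered it until it touched the floor, at up to 7 N. I then released it and drew straight up.

**Last checks:**
- The top view shows the cup at about bin x = -13 mm, y = +15 mm, within 1 px of the prediction.
- The lid corners matched full opening to about 2 px, and no other object looks moved.
- The gripper was 237 mm up and clear, with no contact force above noise.

**Disagreements:** The first top and scene estimate of the button was 4 to 8 mm off the wrist camera's, so I used the wrist value. The cup's position in the closer wrist view differed by 2 to 3 mm, and I corrected for that before gripping. The force readings carry about 1 N of noise, so in the upper part of the lid's rise they could not show contact. There I relied on pictures: one at about 0.9 rad with the lid under the finger, and one at the stop.

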